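Pour the beads from the copper cup into the bowl

ROBOT

A 7-joint arm with a two-finger parallel gripper is mounted at the origin on the work surface. World frame = base frame: x ahead of the robot, y to its left, z up, the work surface at z = 0. Lengths are in mm, angles in rad, forces in N, time in s.
With the tool pointing down it reaches from about 400 to 875 mm from the base axis. Payload 19.3 kg.
Tool frame: the origin (TCP) lies at the very end of the fingers, on their centre line; the grasp point (between the pads) lies 19 mm behind it (grip_point_offset is the z of the grasp point in the tool frame, in mm); z points along the fingers, x is the direction in which the jaws open and shut, and the axes are right-handed (so a half turn about z gives the same grasp; the last joint's range is limited). The gripper opens to 85 mm and grips with 20 to 120 N. Pads are 22 mm wide; open, the fingers measure 114 mm over their backs; the gripper's body (76 mm by 85 mm) begins 54 mm behind the grasp point. The pads swing forward as they close: fully open they stand 13 mm farther back than shut.
Start: joints at [1.081, 0.521, -0.036, 1.599, 0.021, 1.021, -0.113], TCP at [254.708, -570.735, 231.291] pointing down, gripper open.
Joint ranges: [-2.91, 2.91], [-0.3, 2.13], [-1.5, 1.42], [0.17, 2.43], [-1.26, 4.41], [0.16, 1.93], [-2.52, 2.52]. Speed limits (rad/s): [1.89, 1.89, 2.39, 2.39, 3.01, 3.01, 3.01].

INTERFACE

Orientations are given as a 3x3 rotation matrix whose columns are the frame's x, y, z axes.
In Python, from workcell import movep, movel, goto_joints, open_gripper, clamp, wait, inverse_kinematics, read_state, camera, PlanningError, finish_job, grip_point_offset gives the robot as it stands. Calls block until the motion is done:
- movep(position, orientation): joint-space move of the TCP to a pose.
- movel(position, frame=None, max_speed=150, guard=None): straight line of the TCP; frame=None keeps the orientation; max_speed is the mean speed in mm/s. With guard (N) it stops when the force on the tool has changed by that much, and returns True; else False.
- goto_joints(angles): joint-space move.
- open_gripper() and clamp(): open the fingers fully, or close them until they stop; the grip force is fixed at half the most.
- wait(seconds).
- inverse_kinematics(position, orientation): joint angles nearest the present ones, or None.
- read_state(): the state.
- camera(name): name is "scene" or "top" or "wrist"; returns a dict with "image" (384x512x3 uint8, blue, green, red), "range_z" (384x512 float32, mm along the optical axis (not along the pixel's ray), 0 where there is no reading), "fx", "fy", "cx", "cy" (pixels), "cam_to_world" (4x4, takes a point from camera to world coordinates). Camera axes: x right, y up, looking along -z (the intrinsics and any distortion apply to the point x, -y, -z); pixel columns grow to the right and rows downward; lengths in mm; the calibration is good to about 2 mm. A picture is of the moment at which its call begins.
A pose or a line that the arm cannot do raises PlanningError and nothing moves.
- finish_job(): hands the job in, once; it reports no verdict.
The state is a dict: "time": time; "qpos": joint angles; "qvel": joint speeds; "joint_efforts": joint torques, N m; "eef_pos": TCP position; "tool_rot": TCP orientation; "ft_force": force on the tool from outside, world axes, zero at the start; "torque": the same for the moment, N m; "finger_gap": finger opening in mm.
Only numpy, scipy, OpenCV 4.12 (cv2) and the standard library are available. Lean on these libraries where they do the work, as an engineer would, in place of code of your own. Each camera call takes 0.05 s, during which the arm holds its last target. There are 200 camera calls.

TASK

Draw the copper cup of beads out from under the glass shelf by its handle without knocking the glass, and pour all eight beads from it into the blue bowl. Then set the empty cup gently down, upright, on the middle of the cork mat and let go; leave everything else on the bench where it is.

Things in the scene. Friction and masses are not known exactly. Their poses are not given: they have to be found in the camera images.
- cup: copper pouring cup standing under the glass shelf. Origin: centre of its 68 x 68 mm underside; x points to the pouring side, z up. Walls 3 mm, floor 4 mm; back wall at x = -35 mm, 70 mm high; front wall leans out 38 deg from its foot at x = +32 mm up to the lip; cheeks beside the lip rise to 101 mm. 0.12 to 0.2 kg empty. Beads slide on walls inclined 15 to 24 deg
- cup_grip (a point): point to grip on the cup's handle, at (-67, 0, 100) mm in the cup's frame. The handle is a dark wooden bar 16 mm thick (along cup y) and 22 mm wide, rising backward (-x) from the back wall, leaning 40 deg from the cup's z; it runs 26 mm beyond this point and, the other way, 50 mm to the wall
- cup_lip (a point): middle of the cup's pouring lip, at (94.5, 0, 80) mm in the cup's frame
- shelf: fixed glass board 150 (x) x 180 (y) x 8 mm, underside 215 mm up, on two rear posts (x +64, y +-80 mm); reels on it to 257 mm. Origin: on the table under its centre. Front edge (x -75 mm) faces the robot; the cup below has the same heading, origin at x -14 mm, grip point 6 mm before the edge: an upright gripper would hit the glass, so lean it back and draw the cup out to -x
- bowl: blue bowl, fixed, 180 mm across the rim, 60 mm high, wall 5 mm; origin: centre of its underside. Left or right of the robot, the cork mat being on the other side
- mat: cork mat, fixed, 150 x 150 x 6 mm; origin: centre of its underside
- bead0: brass-coloured chunky bead, 19 mm across and 16 mm high, 14 g; origin: its centre. Starts in the cup
- bead1: red chunky bead, 19 mm across and 16 mm high, 14 g; origin: its centre. Starts in the cup
- bead2: brass-coloured chunky bead, 19 mm across and 16 mm high, 14 g; origin: its centre. Starts in the cup
- bead3: red chunky bead, 19 mm across and 16 mm high, 14 g; origin: its centre. Starts in the cup
- bead4: brass-coloured chunky bead, 19 mm across and 16 mm high, 14 g; origin: its centre. Starts in the cup
- bead5: red chunky bead, 19 mm across and 16 mm high, 14 g; origin: its centre. Starts in the cup
- bead6: brass-coloured chunky bead, 19 mm across and 16 mm high, 14 g; origin: its centre. Starts in the cup
- bead7: red chunky bead, 19 mm across and 16 mm high, 14 g; origin: its centre. Starts in the cup
- sandal_a: red-strapped sandal lying on the far left; leave it where it is
- sandal_b: gold-strapped sandal lying on the near right; leave it where it is
- hammer: hammer lying behind, on the right; leave it where it is
- glue: amber glue bottle, 52 mm across, 140 mm high; leave it where it is
- spool: green spool, 60 mm across, 72 mm high; leave it where it is

How it is judged:
By the outcome, as a careful person would: the job done as asked, in the order asked, and still so for the second after the job is handed in, with the robot touching nothing.
It also fails if it takes over 66 s, if anything falls off the work surface, if the arm or the gripper's body presses on something with over 40 N, if the wrist force passes 120 N, or if a joint passes its speed limit or range.

## Working session

There is one attempt and no reset: what is moved stays moved. The work goes in short steps, each a Python script; the robot and the scene stay as the last script left them, time stands still between calls to the robot, and variables do not carry over. Pictures are saved under pics/ and viewed, about 8 in all and at most 12, crops included, and the job is handed in when it is done.

```bash
ls; mkdir -p pics
python3 - <<'E'
from workcell import *
import cv2,numpy as np
ims=[]
for n in("scene","top"):
    c=camera(n); np.savez(f"pics/{n}0.npz",**c); ims.append(c["image"])
    print(n,c["fx"],c["fy"],c["cx"],c["cy"],[k for k in c]); print(np.round(c["cam_to_world"],3))
    cv2.imwrite(f"pics/{n}0.png",c["image"])
s=read_state();print(s["time"],s["finger_gap"],np.round(s["tool_rot"],3),grip_point_offset)
E
```

```text
pics
scene 471.4338149142495 471.4338149142495 251.21544057516593 195.84427145811043 ['image', 'range_z', 'fx', 'fy', 'cx', 'cy', 'cam_to_world']
[[ 4.660000e-01 -6.270000e-01  6.250000e-01  1.473957e+03]
 [ 8.850000e-01  3.330000e-01 -3.260000e-01 -4.988010e+02]
 [-4.000000e-03  7.040000e-01  7.100000e-01  1.101514e+03]
 [ 0.000000e+00  0.000000e+00  0.000000e+00  1.000000e+00]]
top 443.2164396444487 443.2164396444487 254.4783359457029 195.43482906412487 ['image', 'range_z', 'fx', 'fy', 'cx', 'cy', 'cam_to_world']
[[-2.600000e-02  9.940000e-01 -1.080000e-01  4.335640e+02]
 [-1.000000e+00 -2.600000e-02  0.000000e+00 -2.878300e+01]
 [-2.000000e-03  1.080000e-01  9.940000e-01  1.489583e+03]
 [ 0.000000e+00  0.000000e+00  0.000000e+00  1.000000e+00]]
0.1 85.53440332253604 [[ 0.407 -0.913 -0.   ]
 [-0.913 -0.407  0.001]
 [-0.001  0.    -1.   ]] -18.700000000000003
```

View pics/scene0.png

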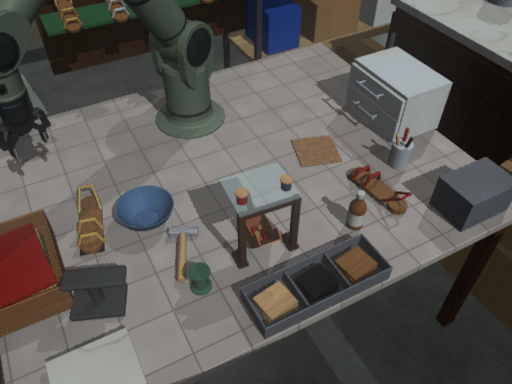

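View pics/top0.png

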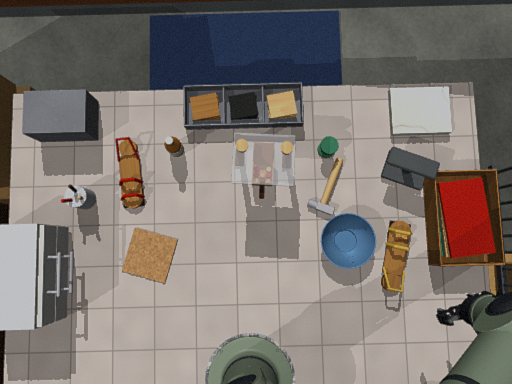

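The scene view shows the shelf at about (262,190), the bowl at (145,208) and the mat at (316,150). In the top view the shelf is at (264,160) with the handle at (262,190), the bowl at (348,240) and the mat at (150,255). Next I measure them.

```bash
cat > h.py <<'E'
import numpy as np,cv2
def load(n): return dict(np.load(f"pics/{n}.npz"))
def ray(c,u,v):
    d=np.array([(u-c["cx"])/c["fx"],-(v-c["cy"])/c["fy"],-1.]); T=c["cam_to_world"]
    return T[:3,3],T[:3,:3]@d
def onz(c,u,v,z):
    o,d=ray(c,u,v); return o+d*(z-o[2])/d[2]
def proj(c,p):
    T=c["cam_to_world"]; q=T[:3,:3].T@(np.asarray(p,float)-T[:3,3]); return np.array([c["cx"]+c["fx"]*q[0]/-q[2],c["cy"]+c["fy"]*q[1]/q[2]])
def depthpt(c,u,v):
    o,d=ray(c,u,v); return o+d*c["range_z"][int(round(v)),int(round(u))]
E
python3 - <<'E'
from h import *
t=load("top0");s=load("scene0")
hsv=cv2.cvtColor(t["image"],cv2.COLOR_BGR2HSV)
def big(m,roi):
    x0,y0,x1,y1=roi; k=np.zeros_like(m);k[y0:y1,x0:x1]=m[y0:y1,x0:x1]
    return max(cv2.findContours(k,cv2.RETR_EXTERNAL,cv2.CHAIN_APPROX_NONE)[0],key=cv2.contourArea)
b=big(cv2.inRange(hsv,(95,90,30),(125,255,255)),(310,205,385,280))
(e,ax,an)=cv2.fitEllipse(b);print("bowl",e,ax,onz(t,*e,60), onz(t,e[0]+ax[0]/2,e[1],60)-onz(t,e[0]-ax[0]/2,e[1],60))
m=big(cv2.inRange(hsv,(5,90,60),(22,255,255)),(110,215,190,295))
r=cv2.minAreaRect(m);print("mat",r,onz(t,*r[0],6)); P=[onz(t,*q,6) for q in cv2.boxPoints(r)];print(np.round(P,0),[np.linalg.norm(P[i]-P[i-1]) for i in range(4)])
for u,v in[(262,160),(240,175),(262,190),(262,196),(262,175),(290,180),(348,240),(150,255)]: print((u,v),np.round(depthpt(t,u,v),0))
hd=cv2.inRange(t["image"],(0,0,0),(60,60,75)); h=big(hd,(250,178,275,205)); print("handle",cv2.minAreaRect(h),cv2.boundingRect(h))
a=cv2.resize(t["image"][125:210,220:310],None,fx=6,fy=6,interpolation=cv2.INTER_CUBIC)
bb=cv2.resize(s["image"][155:275,210:310],None,fx=4.25,fy=4.25,interpolation=cv2.INTER_CUBIC)
H=600;im=np.zeros((520,800,3),np.uint8);a=cv2.resize(a,(400,378));bb=cv2.resize(bb,(400,480));im[:378,:400]=a;im[:480,400:]=bb
cv2.imwrite("pics/crop.png",im)
E
```

```text
bowl (347.97320556640625, 240.54592895507812) (53.402381896972656, 54.72085952758789) [ 435.50591033 -325.46224764   60.        ] [  -4.47988913 -171.14052097    0.        ]
mat ((149.12266540527344, 254.82073974609375), (44.916900634765625, 45.741065979003906), 15.945394515991211) [405.73581025 325.38027762   6.        ]
[[356. 418.   6.]
 [500. 377.   6.]
 [456. 232.   6.]
 [312. 275.   6.]] [np.float64(149.33869820244678), np.float64(149.96637356710497), np.float64(150.93331609706007), np.float64(149.45875966885887)]
(262, 160) [674. -54. 221.]
(240, 175) [632.  11. 222.]
(262, 190) [600. -53. 114.]
(262, 196) [580. -53. 124.]
(262, 175) [630. -53. 222.]
(290, 180) [ 613. -133.  226.]
(348, 240) [ 437. -337.    4.]
(150, 255) [405. 322.   7.]
handle ((261.5, 191.5), (13.0, 5.0), 90.0) (259, 185, 6, 14)
```

View pics/crop.png

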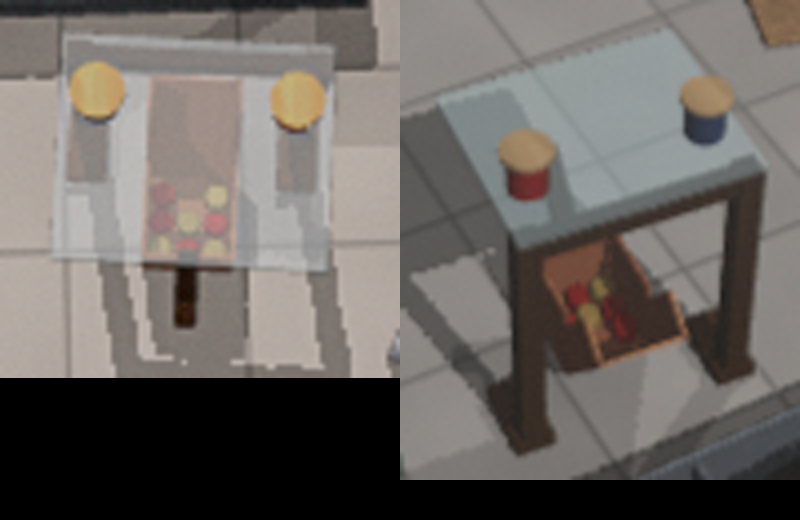

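Left crop: the glass front edge runs from (52,258) to (327,270), with the handle protruding at (185,265–327) and the beads against the cup's back wall. Right crop: the cup stands under the glass between the posts. I use the depth data to firm up the poses.

Run:
```python
from h import *
from scipy.optimize import least_squares
t=load("top0");s=load("scene0")
def cloud(c,x0,y0,x1,y1):
    v,u=np.mgrid[y0:y1,x0:x1]; u=u.ravel();v=v.ravel(); z=c["range_z"][v,u]
    d=np.stack([(u-c["cx"])/c["fx"],-(v-c["cy"])/c["fy"],-np.ones(len(u))],1)*z[:,None]
    return (d@c["cam_to_world"][:3,:3].T+c["cam_to_world"][:3,3])[z>0]
P=cloud(t,215,120,310,205)
g=P[(P[:,2]>212)&(P[:,2]<232)];print(len(g),np.median(g[:,2]))
r=cv2.minAreaRect(g[:,:2].astype(np.float32));print("glass",r);print(cv2.boxPoints(r))
q=[onz(t,*p,223)for p in[(231.7,183),(293.6,185.7),(294.9,135.1),(234.6,132.9)]];print(np.round(q,1),np.mean(q,0))
h=P[(P[:,2]>60)&(P[:,2]<140)&(P[:,0]<608)&(abs(P[:,1]+53)<30)];print("handle n",len(h));print(np.round(h[np.argsort(h[:,0])],0)[::2])
for n,c,roi in(("top",t,(310,205,390,280)),("scene",s,(105,180,185,240))):
    B=cloud(c,*roi); b=B[(B[:,2]>55)&(B[:,2]<66)]
    f=least_squares(lambda p:np.hypot(b[:,0]-p[0],b[:,1]-p[1])-87,[436,-330],loss="soft_l1");print(n,"bowl",len(b),f.x,np.median(b[:,2]),np.std(f.fun),[b.min(0),b.max(0)])
B=cloud(s,220,160,310,275);g=B[(B[:,2]>218)&(B[:,2]<229)]
r=cv2.minAreaRect(g[:,:2].astype(np.float32));print("scene glass",r,np.median(g[:,2]))
```

```text
2893 223.4901053912397
glass ((677.85693359375, -57.65648651123047), (179.80206298828125, 151.42323303222656), 85.50991821289062)
[[ 595.33966  -141.3544  ]
 [ 746.29816  -153.2088  ]
 [ 760.3742     26.041428]
 [ 609.4157     37.89583 ]]
[[ 609.    35.3  223. ]
 [ 596.4 -142.8  223. ]
 [ 745.1 -151.9  223. ]
 [ 756.3   23.8  223. ]] [676.70152239 -58.90734563 223.        ]
handle n 56
[[574. -56. 115.]
 [575. -50. 113.]
 [575. -43. 108.]
 [577. -53. 118.]
 [577. -50. 118.]
 [580. -53. 124.]
 [580. -50. 123.]
 [581. -44. 115.]
 [583. -50. 124.]
 [583. -53. 121.]
 [586. -47. 128.]
 [586. -56. 124.]
 [586. -44. 124.]
 [589. -56. 123.]
 [589. -53. 121.]
 [591. -53. 131.]
 [592. -56. 121.]
 [593. -44. 117.]
 [596. -56. 118.]
 [596. -44. 119.]
 [599. -50. 116.]
 [600. -57. 112.]
 [600. -44. 111.]
 [603. -57. 111.]
 [603. -44. 109.]
 [607. -57. 108.]
 [607. -47. 108.]
 [607. -60. 103.]]
top bowl 341 [ 436.10369691 -324.86799814] 59.20423980891428 2.2462436258106986 [array([ 348.18115747, -413.58461482,   55.00612578]), array([ 524.21526561, -238.03882971,   65.99099169])]
scene bowl 304 [ 439.93009762 -327.31101392] 58.54158546674182 2.6527459015065666 [array([ 348.8903593 , -414.64615951,   55.01606244]), array([ 528.66626766, -237.57275121,   64.99262572])]
scene glass ((680.9517211914062, -59.62384796142578), (182.4625701904297, 154.21693420410156), 84.76337432861328) 222.1737300629061
```

```bash
cat >> h.py <<'E'
from scipy.spatial.transform import Rotation as Ro
G=np.array([-67,0,100.]);LIP=np.array([94.5,0,80])
YAW=-4.4; CUP=np.array([664.,-57,0]); BOWL=np.array([438,-326,0.]); MAT=np.array([406,324,6.])
def tool(psi,th,phi=0,flip=1):
    z=np.array([np.sin(np.radians(th)),0,-np.cos(np.radians(th))]); x=np.array([0,flip,0.])
    return cupR(psi,phi)@np.stack([x,np.cross(z,x),z],1)
def cupR(psi,phi=0): return Ro.from_euler("ZY",[psi,phi],degrees=True).as_matrix()
def tcp(org,psi,th,phi=0,flip=1):
    "TCP pose with the cup's origin at org, heading psi, tilt phi"
    R=tool(psi,th,phi,flip); return np.asarray(org)+cupR(psi,phi)@G+18.7*R[:,2],R
def org_for_lip(lip,psi,phi): return np.asarray(lip)-cupR(psi,phi)@LIP
E
cat > s.py <<'E'
from h import *
from workcell import inverse_kinematics as ik
import time
t0=time.time()
for fl in(1,-1):
  for th in(40,50,60,70,80):
    q=[ik(*tcp(CUP+cupR(YAW)@[dx,0,dz],YAW,th,0,fl)) for dx,dz in((-60,20),(0,0),(-150,0),(-180,60))]
    if q[1] is None and q[2] is None: print(fl,th,"no grasp");continue
    print(fl,th,"grasp",[None if a is None else np.round(a,2).tolist() for a in q])
    r={}
    for psi in range(-180,180,30):
        r[psi]="".join(".X"[ik(*tcp(org_for_lip(BOWL+[0,0,95+max(0,80-p)*.6],psi,p),psi,th,p,fl)) is not None] for p in(0,20,40,60,80,95,105))
    print("  pour",{k:v for k,v in r.items() if v.count("X")>4})
    print("  mat",[p for p in range(-180,180,15) if ik(*tcp(MAT,p,th,0,fl)) is not None])
print(time.time()-t0)
E
python3 s.py
```

```text
1 40 grasp [None, [0.85, 1.05, -1.28, 2.27, 2.13, 1.03, -0.21], None, None]
  pour {-180: 'XXXXXX.', -150: 'XXXXXXX', -120: 'XXXXXXX', -90: 'XXXXXXX', 0: '.XXXXX.', 30: 'XXXXXXX', 60: 'XXXXXXX', 90: 'XXXXXXX'}
  mat [-180, -165, -150, -135, -120, -105, -90, -75, -60, -45, -30, -15, 0, 90, 105, 120, 135, 150, 165]
1 50 grasp [None, [0.86, 1.17, -1.28, 2.36, 2.43, 1.21, -0.33], None, None]
  pour {-180: '.XXXXX.', -150: 'XXXXXXX', -120: 'XXXXXXX', -90: 'XXXXXXX', 0: '.XXXXX.', 30: 'XXXXXXX', 60: 'XXXXXXX', 90: 'XXXXXXX', 120: '.XXXXX.'}
  mat [-180, -165, -150, -135, -120, -105, -90, -75, -60, -45, -30, -15, 90, 105, 120, 135, 150, 165]
1 60 no grasp
1 70 no grasp
1 80 no grasp
-1 40 grasp [None, [0.46, 0.7, -0.65, 2.28, 2.41, 0.63, 2.36], None, None]
  pour {-180: 'XXXXXX.', -150: 'XXXXXXX', -120: 'XXXXXXX', -90: 'XXXXXXX', 0: 'XXXXXX.', 30: 'XXXXXXX', 60: 'XXXXXXX', 90: 'XXXXXXX', 120: 'XXXXX..'}
  mat [-180, -165, -150, -135, -120, -105, -90, -75, -60, -45, -30, -15, 0, 90, 105, 120, 135, 150, 165]
-1 50 grasp [None, [0.61, 0.88, -0.86, 2.37, 2.58, 0.99, 2.36], None, None]
  pour {-180: '.XXXXX.', -150: 'XXXXXXX', -120: 'XXXXXXX', -90: 'XXXXXXX', 0: '.XXXXX.', 30: 'XXXXXXX', 60: 'XXXXXXX', 90: 'XXXXXXX', 120: '.XXXXX.'}
  mat [-180, -165, -150, -135, -120, -105, -90, -75, -60, -45, -30, -15, 90, 105, 120, 135, 150, 165]
-1 60 no grasp
-1 70 no grasp
-1 80 no grasp
13.40010404586792
```

```bash
cat > s.py <<'E'
from h import *
from workcell import inverse_kinematics as ik
f=lambda a:"-" if a is None else np.round(a,2).tolist()
C=cupR(YAW)
for fl in(1,-1):
  for th in(28,34,40):
    print(fl,th,"pre",f(ik(*tcp(CUP+C@[-60*np.sin(np.radians(th)),0,60*np.cos(np.radians(th))],YAW,th,0,fl))),"grasp",f(ik(*tcp(CUP,YAW,th,0,fl))))
    for phi in (0,25):
     for lift in(12,50):
      print("   phi",phi,"lift",lift,{(dy,dp):"".join(".X"[ik(*tcp(CUP+C@[dx,dy,lift],YAW+dp,th,phi,fl)) is not None] for dx in range(0,-201,-25)) for dy in(0,-60,-120,-200) for dp in(0,20,40)})
E
python3 s.py
```

```text
1 28 pre [0.31, 0.47, -0.45, 2.2, 1.52, 0.26, -0.0] grasp [0.73, 0.84, -1.07, 2.13, 1.72, 0.73, 0.0]
   phi 0 lift 12 {(0, 0): 'XXXXX....', (0, 20): 'XXXXXX...', (0, 40): 'XXXXXXXX.', (-60, 0): 'XXXXX....', (-60, 20): 'XXXXXXX..', (-60, 40): 'XXXXXXXXX', (-120, 0): 'XXXXXX...', (-120, 20): 'XXXXXXXX.', (-120, 40): 'XXXXXXXXX', (-200, 0): 'XXXXXXXX.', (-200, 20): 'XXXXXXXXX', (-200, 40): 'XXXXXXXXX'}
   phi 0 lift 50 {(0, 0): 'XXXXXX...', (0, 20): 'XXXXXX...', (0, 40): 'XXXXXXXXX', (-60, 0): 'XXXXXX...', (-60, 20): 'XXXXXXX..', (-60, 40): 'XXXXXXXXX', (-120, 0): 'XXXXXX...', (-120, 20): 'XXXXXXXXX', (-120, 40): 'XXXXXXXXX', (-200, 0): 'XXXXXXXX.', (-200, 20): 'XXXXXXXXX', (-200, 40): 'XXXXXXXXX'}
   phi 25 lift 12 {(0, 0): 'XXXXXXXXX', (0, 20): 'XXXXXXXXX', (0, 40): 'XXXXXXXXX', (-60, 0): 'XXXXXXXXX', (-60, 20): 'XXXXXXXXX', (-60, 40): 'XXXXXXXXX', (-120, 0): 'XXXXXXXXX', (-120, 20): 'XXXXXXXXX', (-120, 40): 'XXXXXXXXX', (-200, 0): 'XXXXXXXXX', (-200, 20): 'XXXXXXXXX', (-200, 40): 'XXXXXXXXX'}
   phi 25 lift 50 {(0, 0): 'XXXXXXXXX', (0, 20): 'XXXXXXXXX', (0, 40): 'XXXXXXXXX', (-60, 0)
[... 6526 characters left out ...]
ift",lift,{(dy,dp):"".join(".X"[ik(*tcp(CUP+C@[dx,dy,lift],YAW+dp,th,phi,fl)) is not None] for dx in range(0,-201,-25)) for dy in(0,-60,-120,-200) for dp in(0,20,40)})
                                            ~~~~~~~^^^^^^^^^^^^^^^^^^^^^^^^^^^^^^^^^^^^^^^^^^^^^^^^^^^^^^^^^^^^^^^^^^^^^^^^^^^^^^^^^^^^^^^^^^^^^
  File "s.py", line 10, in <genexpr>
    print("   phi",phi,"lift",lift,{(dy,dp):"".join(".X"[ik(*tcp(CUP+C@[dx,dy,lift],YAW+dp,th,phi,fl)) is not None] for dx in range(0,-201,-25)) for dy in(0,-60,-120,-200) for dp in(0,20,40)})
                                                         ~~^^^^^^^^^^^^^^^^^^^^^^^^^^^^^^^^^^^^^^^^^^^
ValueError: time passes only in moves, steps and waits
```

```bash
cat > g.py <<'E'
from h import *
from workcell import *
TH=32;FL=1;C=cupR(YAW)
def st(tag=""):
    s=read_state();print(tag,"t",round(s["time"],2),"q",np.round(s["qpos"],2),"p",np.round(s["eef_pos"],1),"F",np.round(s["ft_force"],1),"gap",round(s["finger_gap"],1),flush=True)
def P(org,psi,phi=0): return tcp(org,psi,TH,phi,FL)
def lin(org,psi,phi=0,v=150,**k): p,R=P(org,psi,phi); return movel(p,R,max_speed=v,**k)
E
python3 - <<'E'
from g import *
sn,cs=np.sin(np.radians(TH)),np.cos(np.radians(TH))
for o in([-130,-30,110],[-60*sn,0,60*cs]):
    print(np.round(inverse_kinematics(*P(CUP+C@o,YAW)) ,2))
movep(*P(CUP+C@[-120,-20,100],YAW)); st("hover")
lin(CUP+C@[-70*sn,0,70*cs],YAW); st("pre")
c=camera("wrist");np.savez("pics/w1.npz",**c);s=camera("scene")["image"];t=camera("top")["image"]
cv2.imwrite("pics/v1.png",np.hstack([cv2.resize(c["image"],(400,300)),cv2.resize(t[110:260,190:390],(400,300))]))
E
```

```text
[ 0.56  0.23 -0.62  2.43  1.75  0.18 -0.22]
[ 0.87  0.8  -1.27  2.24  1.74  0.82 -0.04]
hover t 2.11 q [ 0.46  0.26 -0.55  2.42  1.87  0.21 -0.37] p [486.3 -64.1 184.3] F [-0.8  0.1 -0.1] gap 85.1
pre t 2.89 q [ 0.39  0.46 -0.55  2.27  1.89  0.32 -0.37] p [569.4 -50.  143.6] F [ 1.3  0.7 -0.4] gap 85.4
```

View pics/v1.png

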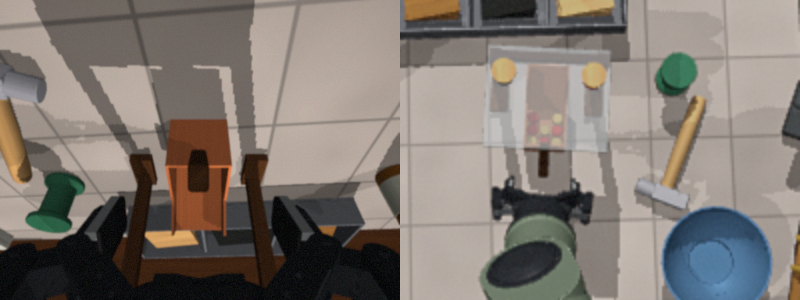

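The wrist view shows the handle at (198,172), centred between the fingers (about 110 and 288). The top view shows the gripper square in front of it. I go ahead and grasp.

Run:
```python
from g import *
print(lin(CUP,YAW,v=80,guard=12)); st("at")
clamp(); st("clamped")
lin(CUP+[0,0,12],YAW,v=40); st("lift")
lin(CUP+C@[-70,0,20],YAW,v=70); st("drawn")
c=camera("wrist");t=camera("top")["image"]
cv2.imwrite("pics/v2.png",np.hstack([cv2.resize(c["image"],(400,300)),cv2.resize(t[110:260,190:390],(400,300))]))
```

```text
False
at t 4.07 q [ 0.42  0.65 -0.61  2.2   2.06  0.43 -0.47] p [607.  -52.5  84.5] F [-0.5  0.5 -0.6] gap 85.5
clamped t 4.7 q [ 0.42  0.65 -0.61  2.2   2.06  0.43 -0.47] p [607.2 -52.7  84.3] F [-1.8 -0.7  3.3] gap 15.3
lift t 5.15 q [ 0.41  0.62 -0.59  2.19  2.02  0.4  -0.44] p [607.2 -52.6  96.5] F [-0.3  0.6 -2.3] gap 15.3
drawn t 6.31 q [ 0.49  0.56 -0.7   2.36  2.12  0.48 -0.58] p [537.7 -47.2 104.2] F [-0.4 -0.6 -2.6] gap 15.1
```

View pics/v2.png

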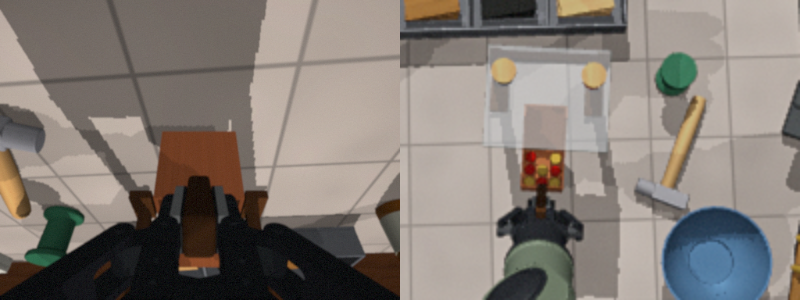

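The cup is held level in the gripper with all the beads in it, at (543,170), partly out from under the glass. I continue drawing it out.

Run:
```python
from g import *
def lo(psi,phi,lip): return org_for_lip(lip,psi,phi)
lin(CUP+C@[-85,0,45],YAW,v=80); st("up")
lin(CUP+C@[-130,0,60],YAW,12,v=80); st("tilt12")
lin(CUP+C@[-190,0,70],YAW,24,v=80); st("tilt24")
f=lambda a:"-" if a is None else np.round(a,2).tolist()
for psi,lip in((-30,(575,-100,150)),(-60,(540,-200,170)),(-85,(480,-290,170)),(-105,(438,-315,150))): print(psi,f(inverse_kinematics(*P(lo(psi,24,lip),psi,24))))
for psi in(-90,-105,-120):
  for phi in(50,75,90,100): print(psi,phi,f(inverse_kinematics(*P(lo(psi,phi,(438,-322,100)),psi,phi))))
```

```text
up t 6.92 q [ 0.49  0.47 -0.69  2.38  2.06  0.42 -0.55] p [522.6 -46.2 129.3] F [ 0.9 -0.1 -2.7] gap 15.1
tilt12 t 8.72 q [ 0.37  0.35 -0.51  2.27  0.82  0.31  0.65] p [496.1 -44.1 154.1] F [ 0.1  0.3 -2.7] gap 15.3
tilt24 t 9.41 q [ 0.56  0.36 -0.74  2.17  0.48  0.61  0.98] p [456.8 -41.2 169.9] F [-0.1 -0.3 -2.4] gap 15.4
-30 [0.44, 0.27, -0.65, 2.11, 0.38, 0.74, 0.58]
-60 [0.37, 0.27, -0.49, 2.02, 0.34, 0.85, 0.2]
-85 [0.41, 0.3, -0.37, 1.96, 0.32, 0.9, -0.06]
-105 [0.36, 0.36, -0.26, 1.92, 0.29, 0.91, -0.33]
-90 50 [0.89, 0.47, -0.48, 1.82, -0.09, 1.04, 0.49]
-90 75 [1.07, 0.71, -0.47, 1.51, -0.29, 1.46, 0.72]
-90 90 [1.1, 0.89, -0.45, 1.31, -0.39, 1.71, 0.77]
-90 100 [1.11, 1.01, -0.42, 1.18, -0.46, 1.87, 0.78]
-105 50 [0.85, 0.46, -0.43, 1.82, -0.15, 0.97, 0.29]
-105 75 [1.13, 0.65, -0.47, 1.61, -0.4, 1.3, 0.62]
-105 90 [1.2, 0.82, -0.45, 1.47, -0.51, 1.52, 0.72]
-105 100 [1.23, 0.93, -0.43, 1.37, -0.57, 1.66, 0.75]
-120 50 [0.81, 0.45, -0.37, 1.83, -0.2, 0.89, 0.08]
-120 75 [1.19, 0.59, -0.48, 1.73, -0.52, 1.12, 0.52]
-120 90 [1.31, 0.74, -0.48, 1.64, -0.63, 1.31, 0.68]
-120 100 [1.36, 0.85, -0.47, 1.58, -0.69, 1.44, 0.75]
```

Run:
```python
from g import *
def go(psi,phi,lip,v): lin(org_for_lip(np.array(lip,float),psi,phi),psi,phi,v=v)
for psi,lip in((-30,(560,-100,150)),(-60,(540,-200,165)),(-85,(480,-280,165)),(-105,(443,-304,150))): go(psi,24,lip,140)
st("over")
for phi,z in((37,130),(50,105)): go(-105,phi,(443,-306,z),100)
s=camera("scene")["image"]
for phi in(58,66,74,82,90): go(-105,phi,(443,-306,100),50); 
wait(.5); st("90")
for phi in (98,103): go(-105,phi,(443,-306,100),60)
wait(.6); st("103")
t=camera("top")["image"];s2=camera("scene")["image"]
cv2.imwrite("pics/v3.png",np.hstack([cv2.resize(a,(400,400)) for a in(s2[120:280,70:230],t[180:300,290:410])]))
```

```text
over t 11.78 q [ 0.39  0.37 -0.33  1.92  0.32  0.92 -0.37] p [ 478.4 -170.7  215.4] F [-0.5  0.4 -2.4] gap 15.4
90 t 16.07 q [ 1.26  0.82 -0.57  1.5  -0.46  1.46  0.65] p [ 442.  -310.   251.7] F [-0.5 -0.7 -2. ] gap 15.6
103 t 17.54 q [ 1.31  0.99 -0.58  1.37 -0.52  1.63  0.68] p [ 433.1 -342.8  246.8] F [-0.7  1.3 -1.6] gap 15.5
```

View pics/v3.png

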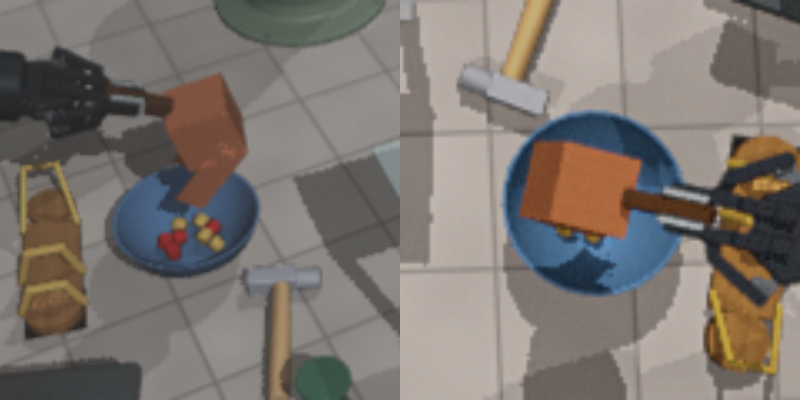

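All eight beads (four gold, four red) lie in the bowl around (190,235) in the scene crop, and the cup looks empty. I swing the cup back and carry it to the mat by turning joint 1.

Run:
```python
from g import *
def go(psi,phi,lip,v): lin(org_for_lip(np.array(lip,float),psi,phi),psi,phi,v=v)
wait(.3)
for phi,z in((85,120),(65,145),(45,165)): go(-105,phi,(443,-306,z),120)
go(-105,24,(405,-280,185),120); st("clear")
t=camera("top");np.savez("pics/t4.npz",**t)
q=read_state()["qpos"].copy(); q[0]-=np.radians(75); goto_joints(q); st("mat side")
psi=-30
o=MAT+[0,0,60]
lin(o+[0,0,25],psi,12,v=120); lin(o,psi,0,v=100); st("hover")
t2=camera("top");s=camera("scene");np.savez("pics/t5.npz",**t2);np.savez("pics/s5.npz",**s)
print(proj(s,MAT))
cv2.imwrite("pics/v4.png",np.hstack([cv2.resize(t["image"][195:285,300:390],(260,260)),cv2.resize(t2["image"][205:295,100:190],(260,260)),cv2.resize(s["image"][80:180,260:360],(260,260))]))
```

```text
clear t 20.41 q [ 0.47  0.27 -0.44  1.97  0.3   0.98 -0.4 ] p [ 440.3 -149.1  250.1] F [-0.  -0.3 -0.4] gap 15.3
mat side t 22.49 q [-0.84  0.27 -0.44  1.97  0.3   0.98 -0.4 ] p [259.2 386.1 250.2] F [ 0.3 -0.8 -1.6] gap 15.5
hover t 24.35 q [-1.08  0.51 -0.22  2.06  0.85  0.94 -0.88] p [356.5 352.7 150.4] F [-0.7  0.1 -1.3] gap 15.1
[315.72691402 148.58977311]
```

View pics/v4.png

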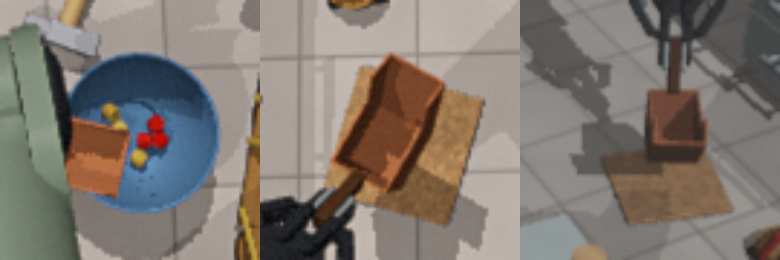

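The cup is empty and held over the mat. In the bowl crop four red and at least three gold beads are visible; the cup hides the rest of the bowl. I check the cup's tilt and position from depth before lowering it.

Run:
```python
from h import *
t=load("t5"); o=MAT+[0,0,60]; R=cupR(-30)
v,u=np.mgrid[195:295,90:200];u=u.ravel();v=v.ravel()
W=np.array([depthpt(t,a,b) for a,b in zip(u,v)]); L=(W-o)@R
m=(abs(L[:,1])<18)&(L[:,0]>-20)&(L[:,0]<18)&(L[:,2]>-25)&(L[:,2]<30); f=L[m]
A=np.c_[f[:,0],f[:,1],np.ones(len(f))];print("floor n",len(f),np.linalg.lstsq(A,f[:,2],rcond=None)[0],np.median(f[:,2]))
fw=(abs(L[:,1])<18)&(L[:,0]>40)&(L[:,0]<85)&(L[:,2]>0)&(L[:,2]<90);g=L[fw];print("front",len(g),np.polyfit(g[:,0],g[:,2],1),1/np.tan(np.radians(38)))
rim=(L[:,2]>55)&(L[:,2]<110)&(L[:,0]>-30)&(L[:,0]<115)&(abs(L[:,1])<60);r=L[rim];print("rim y",r[:,1].min(),r[:,1].max(),"x max",r[:,0].max(), "mean y +-",r[r[:,1]>20][:,1].mean(),r[r[:,1]<-20][:,1].mean())
```

```text
floor n 134 [-0.00759398 -0.02027225  5.03024078] 4.75104918535601
front 147 [  1.28053995 -37.53789714] 1.2799416321930788
rim y -34.587553621354324 35.31354672437524 x max 96.17830272075332 mean y +- 30.889649897052646 -31.54990986945138
```

The cup is level with no slip, and its position matches the model within 1–2 mm. I lower it with a force guard.

Run:
```python
from g import *
psi=-30
lin(MAT+[0,0,10],psi,v=60); wait(.3); st()
print(lin(MAT-[0,0,4],psi,v=10,guard=2.5)); st("down")
wait(.3); open_gripper(); wait(.3); st("open")
p,R=P(MAT,psi); movel(read_state()["eef_pos"]-110*R[:,2],max_speed=100); st("back")
p=read_state()["eef_pos"]; movel(p+np.array([-60,-60,100]),max_speed=150)
q=read_state()["qpos"].copy(); q[0]+=1.0; goto_joints(q)   # swing clear so the cameras see the mat
t=camera("top");np.savez("pics/t6.npz",**t);s=camera("scene");np.savez("pics/s6.npz",**s);st("end")
cv2.imwrite("pics/v5.png",np.hstack([cv2.resize(t["image"],(440,330))[:, :],cv2.resize(s["image"],(360,330))]))
v,u=np.mgrid[200:300,90:200]
W=np.array([depthpt(t,a,b) for a,b in zip(u.ravel(),v.ravel())]);L=(W-MAT)@cupR(psi)
f=L[(abs(L[:,1])<18)&(L[:,0]>-20)&(L[:,0]<18)&(L[:,2]>-15)&(L[:,2]<30)]
print(len(f),np.linalg.lstsq(np.c_[f[:,0],f[:,1],np.ones(len(f))],f[:,2],rcond=None)[0])
r=L[(L[:,2]>55)&(L[:,2]<110)&(L[:,0]>-40)];print(r.min(0),r.max(0))
```

```text
t 25.73 q [-1.1   0.6  -0.2   2.09  0.93  0.86 -0.99] p [356.6 352.6 100.3] F [ 0.8 -0.3 -1.7] gap 15.2
True
down t 26.69 q [-1.11  0.62 -0.19  2.09  0.95  0.85 -1.02] p [356.5 352.5  90.2] F [-2.8  0.5  7.7] gap 15.6
open t 27.98 q [-1.11  0.62 -0.19  2.09  0.95  0.85 -1.02] p [356.4 352.3  89.8] F [ 0.4  0.6 -0.4] gap 85.2
back t 29.23 q [-1.16  0.47 -0.27  2.02  0.76  1.05 -0.89] p [306.1 381.1 182.7] F [ 0.1  0.  -0. ] gap 85.2
end t 31.82 q [-0.19  0.21 -0.34  2.09  0.6   1.21 -0.8 ] p [403.4 -32.8 282.2] F [-0.7  0.1 -0.2] gap 85.6
76 [ 0.02460574 -0.03770554  4.59165511]
[-39.39093106 -13.70930089  55.22430332] [ 95.81867779  34.87281365 101.89739304]
```

View pics/v5.png

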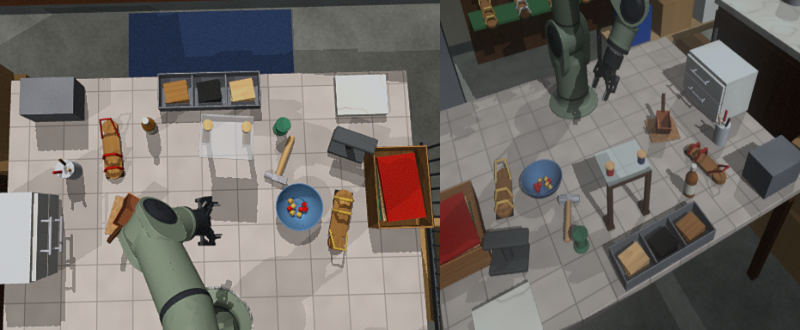

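The cup stands upright on the mat and the beads are in the bowl. The arm partly hides the mat, so I swing it clear for one last look.

Run:
```python
from g import *
q=read_state()["qpos"].copy(); q[0]+=.9; goto_joints(q)
t=camera("top");s=camera("scene");st("end")
cv2.imwrite("pics/v6.png",np.hstack([cv2.resize(a,(390,390)) for a in(t["image"][205:295,100:190],s["image"][175:240,112:177])]))
v,u=np.mgrid[200:300,90:200]
W=np.array([depthpt(t,a,b) for a,b in zip(u.ravel(),v.ravel())]);L=(W-MAT)@cupR(-30)
f=L[(abs(L[:,1])<18)&(L[:,0]>-20)&(L[:,0]<18)&(L[:,2]>-15)&(L[:,2]<30)]
print(len(f),np.linalg.lstsq(np.c_[f[:,0],f[:,1],np.ones(len(f))],f[:,2],rcond=None)[0])
r=L[(L[:,2]>55)&(L[:,2]<110)&(L[:,0]>-40)];print(r.min(0),r.max(0))
```

```text
end t 33.27 q [ 0.71  0.21 -0.34  2.09  0.6   1.21 -0.8 ] p [ 226.1 -335.7  282.2] F [ 0.2 -0.8  0.3] gap 85.4
126 [ 1.47192819e-02 -2.53051935e-03  4.84270207e+00]
[-38.74403554 -35.17527782  55.28755389] [ 96.21176875  35.06458535 104.05131831]
```

View pics/v6.png

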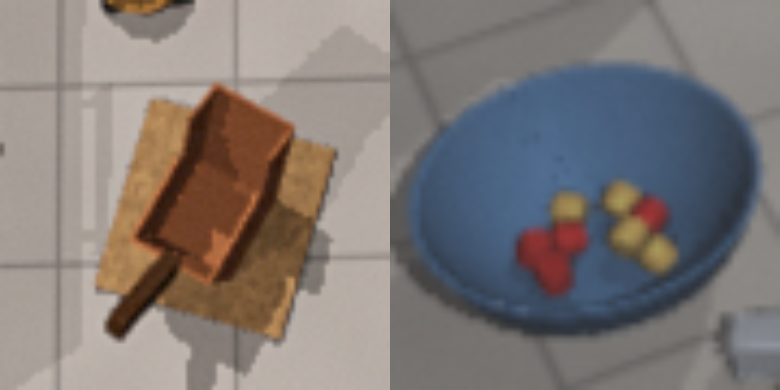

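All eight beads (four red, four gold) are in the bowl. The empty cup stands level and centred on the mat, with the arm clear of it.

```bash
python3 -c "
from workcell import *
print(finish_job())"
```

```text
the job is handed in; nothing more can be done
None
```

I gripped the cup's handle with the gripper leaned back 32°, lifted it slightly and drew it out from under the shelf. I then poured the beads into the bowl at up to 103° tilt and set the empty cup down upright on the mat. The job was handed in at about 33 s of the 66 s allowed.

- **Beads:** the last picture shows all eight in the bowl, four red and four gold, with the cup empty.
- **Cup:** depth readings put it level within about 1° and within about 2 mm of where I aimed, the measured middle of the mat. The fingers are open and the arm is well away.
- **Setting down:** the guard stopped the descent on contact. The force then read 7.7 N, more than the 2.5 N change I had set, but the cup did not shift.
- **Glass and other items:** the force readings between moves showed no sign of a knock on the glass. In the last full pictures the other things looked undisturbed, but I did not measure them.

No check failed.

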